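# Reset the ceramics display

## Robot

A 6-joint arm with a two-finger parallel gripper is mounted at the origin on the work surface. World frame = base frame: x ahead of the robot, y to its left, z up, the work surface at z = 0. Lengths are in m, angles in degrees, forces in N, time in s.
With the tool pointing down it reaches from about 0.35 to 0.875 m from the base axis. Payload 4.2 kg.
Tool frame: the origin (TCP) lies where the fingers leave the gripper's body, on its centre line; the fingertips stand 70 mm ahead of it and the grasp point (between the pads) lies 51 mm ahead of it; z points along the fingers, y is the direction in which the jaws open and shut (so a half turn about z gives the same grasp; the last joint's range is limited). The gripper opens to 87 mm and grips with 3 to 60 N. Pads are 19 mm wide; open, the fingers measure 117 mm over their backs; the gripper's body (75 mm by 190 mm) begins 51 mm behind the grasp point.
Start: joints at [-56.459, 22.042, 0.453, 0, -68.411, -14.817], TCP at [0.201, -0.592, 0.292] pointing down, gripper open.
Joint ranges: [-179.83, 179.83], [-69.29, 118.12], [-61.27, 80.66], [-181.25, 117.63], [-171.15, -9.14], [-177.46, 177.46]. Speed limits (degrees/s): [159.86, 159.86, 180, 180, 180, 180].

## Interface

Orientations are given as a 3x3 rotation matrix whose columns are the frame's x, y, z axes.
In Python, from station import sense, capture, camera_model, finish_job gives the robot as it stands.
- The arm moves only by the shell command python3 -m inch 'ROWS'. ROWS is JSON, a list of rows, each an object with "hand": the closure, from 0 (fully open) to 1 (shut); "slide": the shift along the world's x, y, z in cm, a list of three; "yaw": the turn about the world's z in rad. A call has 1 to 10 rows; each row is the pose to reach, as a shift and turn from the pose commanded when the call began; what a row does not reach only later rows make up. A row lasts 1/8 s, in which the tool goes at most 62.5 mm and 10.7 degrees, less where a joint would pass 70% of its speed; a pose out of reach is approached as far as the arm can. A call with a gripper value outside its range is refused whole. The fingers move at their own pace and stop on an object; the grip force is fixed at half the most. Time passes only in rows, so rows that repeat a pose let the fingers close. It gives the time, the measured TCP pose, the force and the opening at its end, in the units of the state.
- sense(): the state, without advancing time (a new reading comes with each control period).
- capture(name): name is "scene" or "top"; returns the picture (420x560x3 uint8, blue, green, red); there is no depth.
- camera_model(name): a dict with "mtx" (3x3 intrinsics, pixels), "xyz" and "orientation" of the camera in the world. Camera axes: x right, y up, looking along -z (the intrinsics and any distortion apply to the point x, -y, -z); pixel columns grow to the right and rows downward; lengths in m; the calibration is good to about 2 mm. A picture is of the moment at which its call begins. camera_model takes no time and is no camera call.
- finish_job(): hands the job in, once; it reports no verdict.
The state is a dict: "time_s": time; "joints": joint angles; "joint_velocities": joint speeds; "effort": joint torques, N m; "tcp_pos": TCP position; "ee_rot": TCP orientation; "wrist_force": force on the tool from outside, world axes, zero at the start; "moment": the same for the moment, N m; "gripper_width": opening from 0.0 (shut) to 1.0 (fully open).
Only numpy, scipy, OpenCV 4.12 (cv2) and the standard library are available. Lean on these libraries where they do the work, as an engineer would, in place of code of your own. Each camera call takes 0.05 s, during which the arm holds its last target. There are 200 camera calls.

## Task

Put the display back in order: stand the tumbler, the tealight holder, the square vase and the butter dish each upright in the middle of the display board whose felt shape matches its foot, the vase and the dish turned in line with their felt, so that each foot sits within its felt. They are ceramic, so set them down gently and never drop them or tip them over, and leave the mushroom candle holder and the bird egg cup standing where they are.

Things in the scene. Friction and masses are not known exactly. Their poses are not given: they have to be found in the camera images.
- tumbler: round straight-sided open tumbler, 56 mm diameter, 66 mm high, walls 4 mm; the wider of the two round pieces. Loose, white glazed ceramic with a blue band, standing upright, 60 to 290 g. Origin: centre of its underside, z up.
- tealight: small round tealight holder, straight-sided, 38 mm diameter, 44 mm high, with a shallow blue dish in its top; the narrower of the two round pieces. Loose, white glazed ceramic with a blue band, standing upright, 60 to 290 g. Origin: centre of its underside, z up.
- vase: square bud vase: body 44 x 44 mm and 54 mm high with upright sides along its x and y axes, and on top a round neck 20 mm wide that ends 74 mm up. Loose, white glazed ceramic with a blue band, standing upright, 60 to 290 g. Origin: centre of its underside, z up.
- butter_dish: oblong lidded butter dish, a block 84 mm long (its x) x 44 mm wide (its y) x 40 mm high, with a knob 16 mm wide on top that ends 50 mm up. Loose, white glazed ceramic with a blue band, standing upright, 60 to 290 g. Origin: centre of its underside, z up.
- board_big_round: fixed plywood display board lying flat on the counter, 100 (its x) x 80 (its y) x 6 mm thick, with a dark felt shape inlaid flush in the middle of its top: a disc 66 mm in diameter, for the tumbler. The four boards differ only in this shape. Origin: centre of the board's underside, straight below the centre of the felt, whose top is 6 mm higher
- board_small_round: fixed plywood display board lying flat on the counter, 100 (its x) x 80 (its y) x 6 mm thick, with a dark felt shape inlaid flush in the middle of its top: a disc 48 mm in diameter, for the tealight holder. The four boards differ only in this shape. Origin: centre of the board's underside, straight below the centre of the felt, whose top is 6 mm higher
- board_square: fixed plywood display board lying flat on the counter, 100 (its x) x 80 (its y) x 6 mm thick, with a dark felt shape inlaid flush in the middle of its top: a square 54 x 54 mm, sides along the board's x and y, for the vase. The four boards differ only in this shape. Origin: centre of the board's underside, straight below the centre of the felt, whose top is 6 mm higher
- board_oblong: fixed plywood display board lying flat on the counter, 100 (its x) x 80 (its y) x 6 mm thick, with a dark felt shape inlaid flush in the middle of its top: an oblong 94 mm (along the board's x) x 54 mm (along its y), for the butter dish. The four boards differ only in this shape. Origin: centre of the board's underside, straight below the centre of the felt, whose top is 6 mm higher
- mushroom: bystander, leave alone: loose dark green glass candle holder shaped like a mushroom, round, 60 mm at its widest, 80 mm high, foot 56 mm wide. Origin: centre of its underside
- bird: bystander, leave alone: loose white egg cup shaped like a bird, with beak and tail, 79 mm long (its x, beak to -x) x 54 mm wide, 83 mm high. Origin: centre of its underside
Mind the look-alikes: they are no part of the job. What is shaped like the vase but red is not meant.

How it is judged (in metres and radians):
At the end, for the whole second after the job is handed in: Each piece upright (0.1 rad) on top of its matching board, released, at rest, centred within 12 mm; dish in line with its oblong (0.2 rad, either way round), vase with its square (0.2 rad, any quarter turn). Mushroom and bird upright, within 25 mm of where they were (horizontal distance between tumbler and board_big_round below 0.012 m and z of tumbler in the frame of board_big_round between 0.003 and 0.011 m and angle between each of tumbler, tealight, vase, butter_dish's own z axis and vertical below 0.1 rad and linear speed of each of tumbler, tealight, vase, butter_dish below 0.02 m/s and angular speed of each of tumbler, tealight, vase, butter_dish below 0.2 rad/s and horizontal distance between tealight and board_small_round below 0.012 m and z of tealight in the frame of board_small_round between 0.003 and 0.011 m and horizontal distance between vase and board_square below 0.012 m and z of vase in the frame of board_square between 0.003 and 0.011 m and (angle between the x axis of vase and the x axis of board_square, either way round below 0.2 rad or angle between the x axis of vase and the y axis of board_square, either way round below 0.2 rad) and horizontal distance between butter_dish and board_oblong below 0.012 m and z of butter_dish in the frame of board_oblong between 0.003 and 0.011 m and angle between the x axis of butter_dish and the x axis of board_oblong, either way round below 0.2 rad and distance of each of mushroom, bird from where it was at the start of the episode below 0.025 m and angle between each of mushroom, bird's own z axis and vertical below 0.2 rad); the robot touches nothing.
It fails at once if a piece is tipped over (leans more than 0.6 rad) (angle between any of tumbler, tealight, vase, butter_dish's own z axis and vertical above 0.6 rad).
It fails at once if a piece is dropped (faster than 0.6 m/s out of the fingers, a fall of about 18 mm) ((linear speed of tumbler above 0.6 m/s and contact force between the fingers and tumbler below 0.1 N) or (linear speed of tealight above 0.6 m/s and contact force between the fingers and tealight below 0.1 N) or (linear speed of vase above 0.6 m/s and contact force between the fingers and vase below 0.1 N) or (linear speed of butter_dish above 0.6 m/s and contact force between the fingers and butter_dish below 0.1 N)).
It fails at once if the mushroom or the bird is moved (more than 25 mm) or knocked over (distance of any of mushroom, bird from where it was at the start of the episode above 0.025 m or angle between any of mushroom, bird's own z axis and vertical above 0.6 rad).
It also fails if it takes over 99 s, if anything falls off the work surface, if the arm or the gripper's body presses on something with over 40 N, if the wrist force passes 120 N, or if a joint passes its speed limit or range.

## Working session

There is one attempt and no reset: what is moved stays moved. The work goes in short steps, Python scripts to look and compute and a shell command to move; the robot and the scene stay as the last step left them, time stands still between calls to the robot, and variables do not carry over. Pictures are saved under pics/ and viewed, about 12 in all and at most 16, crops included, and the job is handed in when it is done.

```bash
mkdir -p pics; ls
python3 - <<'E'
from station import *
import cv2,numpy as np
np.set_printoptions(precision=4,suppress=True)
for n in("scene","top"):
    cv2.imwrite(f"pics/{n}0.png",cv2.resize(capture(n),(800,600))); print(n,camera_model(n))
s=sense();print(s)
E
```

```text
pics
scene {'mtx': array([[398.6436,   0.    , 271.9578],
       [  0.    , 398.6436, 211.4754],
       [  0.    ,   0.    ,   1.    ]]), 'xyz': array([0.8912, 0.6384, 0.6027]), 'orientation': array([[-0.886 , -0.2777,  0.3714],
       [ 0.4633, -0.5673,  0.6808],
       [ 0.0216,  0.7752,  0.6313]])}
top {'mtx': array([[409.8385,   0.    , 284.5726],
       [  0.    , 409.8385, 211.9906],
       [  0.    ,   0.    ,   1.    ]]), 'xyz': array([0.4277, 0.042 , 0.8776]), 'orientation': array([[-0.0267,  0.9884, -0.1494],
       [-0.9989, -0.032 , -0.0331],
       [-0.0375,  0.1483,  0.9882]])}
{'time_s': 0.1, 'joints': array([-56.4584,  22.0849,   0.3882,  -0.0227, -68.4133, -14.8154]), 'joint_velocities': array([ 0.1139, -0.0323,  0.1378,  0.0547, -0.0635,  0.0209]), 'effort': array([ -0.0004, -39.1689,  18.7935,   4.2319,   0.0134,  -0.0001]), 'tcp_pos': array([ 0.2005, -0.5915,  0.2913]), 'ee_rot': array([[-0.9471, -0.3209, -0.0008],
       [-0.3209,  0.9471,  0.0018],
       [ 0.0001,  0.002 , -1.    ]]), 'wrist_force': array([-0.6984,  0.5108,  0.3378]), 'moment': array([ 0.0434, -0.0202,  0.0038]), 'gripper_width': 0.9994485178803589}
```

View pics/top0.png

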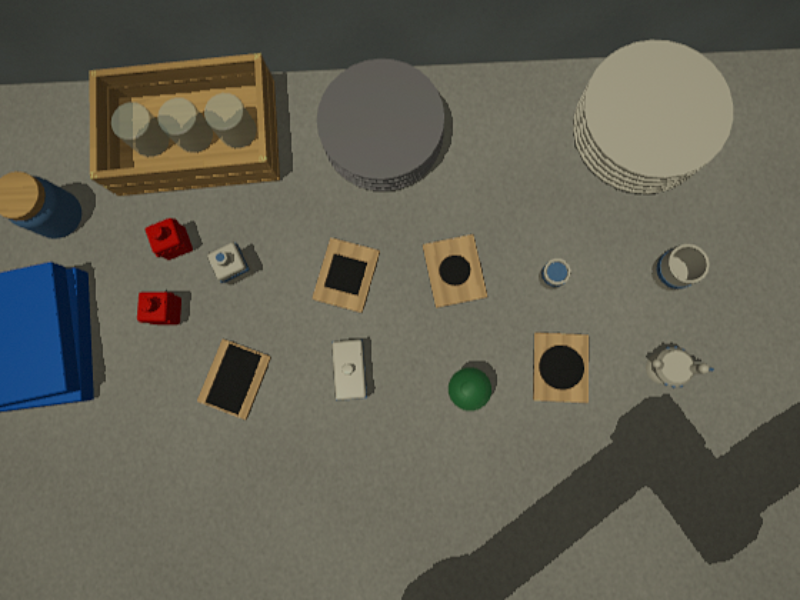

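View pics/scene0.png

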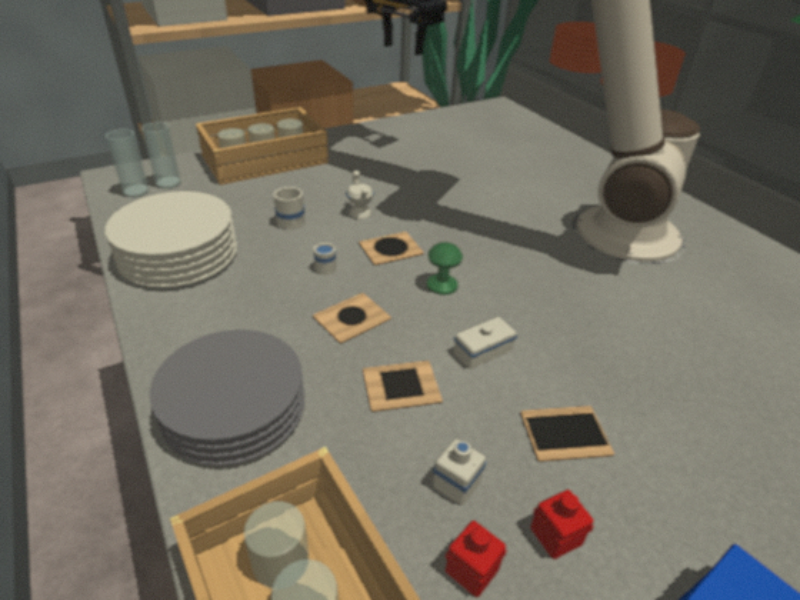

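The top view shows, at 800x600 scale: vase (228,262), dish (349,369), tealight (556,272), tumbler (684,266). The felts are square (346,274), small round (455,270), big round (561,367) and oblong (235,379). The mushroom is at (470,389) and the bird at (680,367), and the red decoys are left of the vase. Next I'll measure these.

```bash
cat > h.py <<'E'
from station import *
import cv2,numpy as np
np.set_printoptions(precision=4,suppress=True)
def proj(P,n="top"):
    m=camera_model(n);c=(np.atleast_2d(P)-m["xyz"])@m["orientation"]
    q=(c*[1,-1,-1])@m["mtx"].T
    return q[:,:2]/q[:,2:]
def unproj(uv,z,n="top"):
    m=camera_model(n);uv=np.atleast_2d(uv).astype(float)
    d=(np.c_[uv,np.ones(len(uv))]@np.linalg.inv(m["mtx"]).T*[1,-1,-1])@m["orientation"].T
    return m["xyz"]+d*((z-m["xyz"][2])/d[:,2:])
def box(x,y,yaw,l,w,z):
    c,s=np.cos(yaw),np.sin(yaw)
    return np.array([[x+c*a-s*b,y+s*a+c*b,z] for a,b in [(l/2,w/2),(-l/2,w/2),(-l/2,-w/2),(l/2,-w/2)]])
def circ(x,y,r,z):
    t=np.linspace(0,2*np.pi,40);return np.c_[x+r*np.cos(t),y+r*np.sin(t),0*t+z]
def rectw(cnt,z):
    W=unproj(cnt.reshape(-1,2),z)[:,:2];r=cv2.minAreaRect((W*1000).astype(np.float32))
    (cx,cy),(a,b),t=r
    if b>a:a,b,t=b,a,t+90
    return np.array([cx,cy,a,b,(t+90)%180-90])
def blob(mask,uv):
    n,l,st,ce=cv2.connectedComponentsWithStats(mask.astype(np.uint8))
    u,v=np.int32(uv);k=l[v,u]
    if k==0:return None
    return max(cv2.findContours((l==k).astype(np.uint8),0,2)[0],key=cv2.contourArea)
E
python3 - <<'E'
from h import *
im=capture("top");hsv=cv2.cvtColor(im,cv2.COLOR_BGR2HSV);V=hsv[...,2]
S=.7
for n,p in dict(square=(346,274),small=(455,270),big=(561,367),oblong=(235,379)).items():
    print(n,rectw(blob(V<45,np.array(p)*S),.006))
bl=(hsv[...,0]>95)&(hsv[...,0]<125)&(hsv[...,1]>80)
for n,p,z in (("tea",(556,272),.044),("vaseneck",(221,258),.074)):
    print(n,rectw(blob(bl,np.array(p)*S),z))
for n,p,z in (("dish",(345,355),.04),("vase",(237,268),.054),("tumbler",(704,255),.066),("bird",(675,369),.06)):
    u,v=np.int32(np.array(p)*S);print(n,hsv[v,u],V[v-3:v+4:3,u-3:u+4:3].tolist())
    for th in (110,125,140):
        c=blob((V>th)&(hsv[...,1]<70),(u,v)); 
        if c is not None:print(th,rectw(c,z))
cv2.imwrite("pics/c1.png",cv2.resize(im[140:300,120:520],None,fx=2,fy=2,interpolation=2))
E
```

```text
square [607.3842 163.1252  52.4253  52.4107 -17.3986]
small [607.4856  -2.5456  44.1251  43.2296  -2.0303]
big [ 457.9278 -153.5669   62.663    60.5266   88.3075]
oblong [453.9546 333.4805  92.0729  52.5163 -21.7282]
tea [ 592.4503 -146.9857   26.5952   25.1387   87.9971]
vaseneck [624.5606 333.5811   9.0651   8.5402  44.3221]
dish [ 24  44 169] [[168, 167, 167], [169, 169, 168], [170, 169, 170]]
110 [ 544.6788   80.7084 1209.76    784.0851  -88.3265]
125 [461.397  156.4779  82.8349  41.8321   3.5474]
140 [461.5325 156.6439  79.8477  41.0847   3.2377]
vase [ 25  43 165] [[136, 162, 159], [162, 165, 159], [155, 88, 74]]
110 [ 542.7239   80.0612 1189.5389  770.9791  -88.3265]
125 [623.5928 333.0303  41.9011  41.7796 -64.6241]
140 [623.2011 333.2518  40.8664  40.7346  24.5531]
tumbler [ 28  41 113] [[123, 125, 113], [87, 113, 109], [86, 81, 165]]
110 [ 541.0483   79.5063 1172.2065  759.7454  -88.3265]
bird [ 24  47 159] [[158, 159, 158], [158, 159, 158], [157, 158, 159]]
110 [ 541.8862   79.7838 1180.8728  765.3624  -88.3265]
125 [ 449.6802 -296.1752   49.2743   43.5777  -37.0084]
140 [ 452.3055 -297.379    43.2559   40.2087   -5.5905]
```

Run:
```python
from h import *
im=capture("top")
c=np.array([(684,260)])*.7
print("tumbler guess",unproj(c,.066)); x,y=unproj([(686.5*.7,263*.7)],.066)[0,:2]
print(x,y)
print("mush",unproj([(470*.7,387*.7)],.07),"red",unproj([(165*.7,235*.7),(155*.7,303*.7)],.06))
f=4;o=np.array([120,140])
big=cv2.resize(im[140:300,120:520],None,fx=f,fy=f,interpolation=2)
def dr(P,col):
    cv2.polylines(big,[np.int32(((proj(P)-o+.5)*f))],True,col,1)
for z in(.066,0):dr(circ(x,y,.028,z),(0,255,0))
for z in(.044,0):dr(circ(.5925,-.147,.019,z),(0,255,0))
for z in(.054,0):dr(box(.6238,.3332,np.radians(25),.044,.044,z),(0,255,0))
for z in(.04,0):dr(box(.4614,.1566,np.radians(3.4),.084,.044,z),(0,255,0))
dr(box(.6074,.1631,np.radians(-17.4),.054,.054,.006),(0,0,255))
dr(circ(.6075,-.0025,.024,.006),(0,0,255));dr(circ(.4579,-.1536,.033,.006),(0,0,255))
dr(box(.454,.3335,np.radians(-21.7),.094,.054,.006),(0,0,255))
cv2.imwrite("pics/o1.png",big[:,:800]);cv2.imwrite("pics/o2.png",big[:,800:])
```

```text
tumbler guess [[ 0.5982 -0.319   0.066 ]]
0.5938479582551324 -0.3220556064367675
mush [[ 0.4312 -0.0143  0.07  ]] red [[0.6629 0.4197 0.06  ]
 [0.5628 0.4307 0.06  ]]
```

View pics/o1.png

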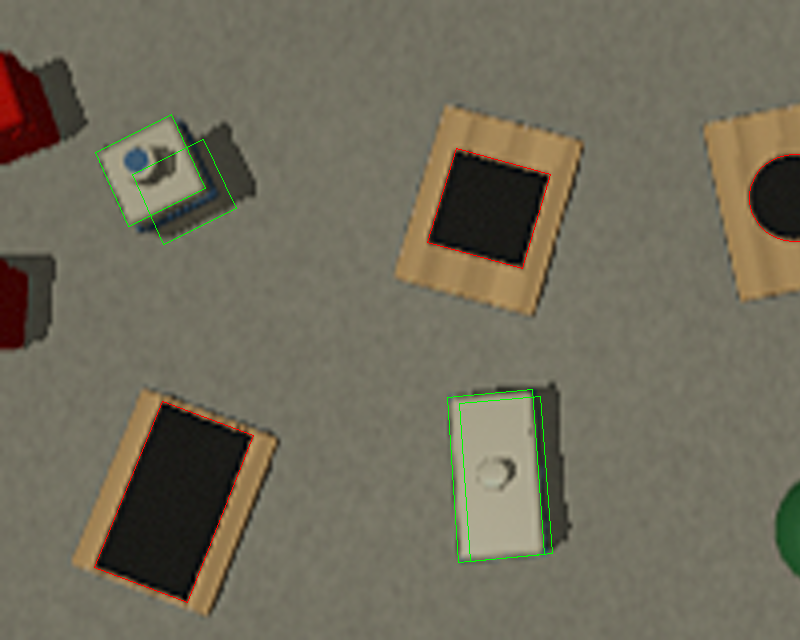

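View pics/o2.png

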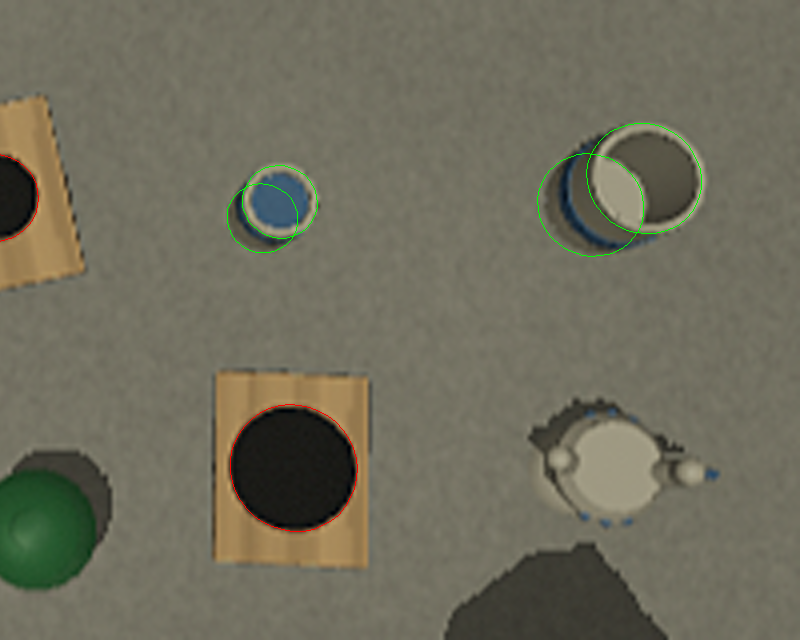

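The overlay outlines fit the felts, the dish top and the round rims to about 1–2 mm. That also confirms tealight (0.5925,-0.147), tumbler (0.594,-0.322), vase (0.624,0.333, 25°) and dish (0.461,0.157, 3.4°). I'll start with the tealight and move above it.

```bash
python3 -m inch '[{"hand":0,"slide":[10,11.5,-2],"yaw":0},{"hand":0,"slide":[20,22.5,-5],"yaw":0},{"hand":0,"slide":[30,34,-8],"yaw":0},{"hand":0,"slide":[39.2,44.4,-9],"yaw":0},{"hand":0,"slide":[39.2,44.4,-9],"yaw":0},{"hand":0,"slide":[39.2,44.4,-9],"yaw":0},{"hand":0,"slide":[39.2,44.4,-9],"yaw":0},{"hand":0,"slide":[39.2,44.4,-9],"yaw":0},{"hand":0,"slide":[39.2,44.4,-9],"yaw":0},{"hand":0,"slide":[39.2,44.4,-9],"yaw":0}]'
```

```text
time_s: 1.45
tcp_pos: [0.5941, -0.1454, 0.2014]
ee_rot: [[-0.946, -0.323, -0.001], [-0.323, 0.946, 0.0], [0.001, 0.0, -1.0]]
wrist_force: [0.2, -0.1, 0.2]
gripper_width: 0.997
```

```bash
python3 -m inch '[{"hand":0,"slide":[-0.15,-0.15,-4],"yaw":0},{"hand":0,"slide":[-0.15,-0.15,-7],"yaw":0},{"hand":0,"slide":[-0.15,-0.15,-7],"yaw":0}]'
python3 - <<'E'
from h import *
im=capture("scene");s=sense();print(s["tcp_pos"],s["time_s"])
g=s["tcp_pos"]+s["ee_rot"][:,2]*.07
u,v=np.int32(proj([.5925,-.147,.03],"scene")[0]);print(u,v)
f=5;o=np.array([u-70,v-60]);c=cv2.resize(im[v-60:v+60,u-70:u+70],None,fx=f,fy=f,interpolation=2)
for P in(circ(.5925,-.147,.019,.044),circ(.5925,-.147,.019,0)):cv2.polylines(c,[np.int32((proj(P,"scene")-o+.5)*f)],True,(0,255,0),1)
y=s["ee_rot"][:,1]
for k in(-.0435,.0435):cv2.circle(c,tuple(int(t) for t in (proj(g+y*k,"scene")[0]-o+.5)*f),4,(0,0,255),-1)
cv2.imwrite("pics/s1.png",c)
E
```

```text
time_s: 1.82
tcp_pos: [0.5896, -0.1492, 0.1296]
ee_rot: [[-0.947, -0.321, -0.006], [-0.321, 0.947, 0.0], [0.006, 0.002, -1.0]]
wrist_force: [1.0, 0.1, 0.8]
gripper_width: 1.002
[ 0.5909 -0.1495  0.1317] 1.875
227 177
```

View pics/s1.png

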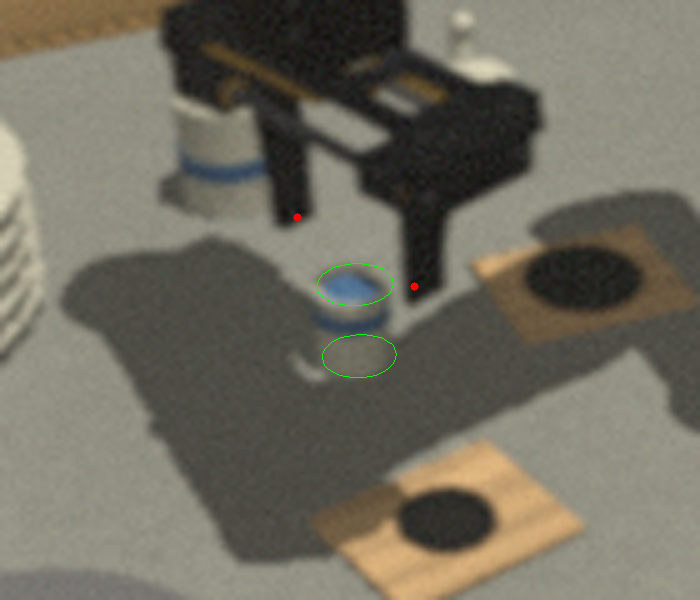

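The image shows the tealight between the fingers, with the tips just above it. The tip dots and the tealight outline are both about 1 px off in the same direction, so they agree with each other. Going down to grip.

```bash
python3 -m inch '[{"hand":0,"slide":[0.1,0.25,-2],"yaw":0},{"hand":0,"slide":[0.1,0.25,-4],"yaw":0},{"hand":0,"slide":[0.1,0.25,-5.4],"yaw":0},{"hand":0,"slide":[0.1,0.25,-5.4],"yaw":0},{"hand":1,"slide":[0.1,0.25,-5.4],"yaw":0},{"hand":1,"slide":[0.1,0.25,-5.4],"yaw":0},{"hand":1,"slide":[0.1,0.25,-5.4],"yaw":0},{"hand":1,"slide":[0.1,0.25,-5.4],"yaw":0},{"hand":1,"slide":[0.1,0.25,-5.4],"yaw":0},{"hand":1,"slide":[0.1,0.25,-5.4],"yaw":0}]'; python3 -c "
from h import *
for i in range(2): print(sense()['tcp_pos'],sense()['gripper_width'],sense()['wrist_force'])"
```

```text
time_s: 3.12
tcp_pos: [0.5922, -0.1469, 0.0783]
ee_rot: [[-0.947, -0.321, 0.0], [-0.321, 0.947, -0.0], [-0.0, -0.0, -1.0]]
wrist_force: [-0.1, -0.8, -0.5]
gripper_width: 0.428
[ 0.5922 -0.1469  0.0783] 0.42770817780724923 [-0.059  -0.8426 -0.5365]
[ 0.5922 -0.1469  0.0783] 0.42770817780724923 [-0.059  -0.8426 -0.5365]
```

Gripped: 0.428 of the opening is 37 mm. Lifting and carrying it.

```bash
python3 -m inch '[{"hand":1,"slide":[0,0,2],"yaw":0},{"hand":1,"slide":[0,0,5],"yaw":0},{"hand":1,"slide":[0.4,3,6],"yaw":0},{"hand":1,"slide":[0.8,7,6],"yaw":0},{"hand":1,"slide":[1.2,11,6],"yaw":0},{"hand":1,"slide":[1.5,14.4,6],"yaw":0},{"hand":1,"slide":[1.5,14.4,6],"yaw":0},{"hand":1,"slide":[1.5,14.4,4],"yaw":0},{"hand":1,"slide":[1.5,14.4,2.5],"yaw":0},{"hand":1,"slide":[1.5,14.4,2.5],"yaw":0}]'
```

```text
time_s: 4.38
tcp_pos: [0.6061, -0.0038, 0.1016]
ee_rot: [[-0.947, -0.32, -0.004], [-0.32, 0.947, -0.001], [0.004, 0.0, -1.0]]
wrist_force: [0.3, 0.8, -0.7]
gripper_width: 0.428
```

```bash
python3 -m inch '[{"hand":1,"slide":[0,0,-0.7],"yaw":0},{"hand":1,"slide":[0,0,-1.3],"yaw":0},{"hand":1,"slide":[0,0,-1.6],"yaw":0},{"hand":1,"slide":[0,0,-1.8],"yaw":0},{"hand":1,"slide":[0,0,-1.9],"yaw":0},{"hand":1,"slide":[0,0,-1.9],"yaw":0}]'
```

```text
time_s: 5.12
tcp_pos: [0.6072, -0.0028, 0.0844]
ee_rot: [[-0.947, -0.321, 0.0], [-0.321, 0.947, 0.0], [-0.0, -0.0, -1.0]]
wrist_force: [-0.7, 0.4, -1.7]
gripper_width: 0.433
```

```bash
python3 -m inch '[{"hand":1,"slide":[0,0,-0.05],"yaw":0},{"hand":0.5,"slide":[0,0,-0.05],"yaw":0},{"hand":0.4,"slide":[0,0,-0.05],"yaw":0},{"hand":0.2,"slide":[0,0,-0.05],"yaw":0},{"hand":0,"slide":[0,0,-0.05],"yaw":0},{"hand":0,"slide":[0,0,-0.05],"yaw":0},{"hand":0,"slide":[0,0,2],"yaw":0},{"hand":0,"slide":[0,0,6],"yaw":0},{"hand":0,"slide":[0,0,11.6],"yaw":0},{"hand":0,"slide":[0,0,11.6],"yaw":0}]'
```

```text
time_s: 6.38
tcp_pos: [0.6097, -0.0025, 0.2058]
ee_rot: [[-0.947, -0.322, 0.011], [-0.322, 0.947, 0.002], [-0.011, -0.002, -1.0]]
wrist_force: [-0.7, 0.5, 0.1]
gripper_width: 0.996
```

```bash
python3 -m inch '[{"hand":0,"slide":[-0.2,-6,0],"yaw":0},{"hand":0,"slide":[-0.5,-12,0],"yaw":0},{"hand":0,"slide":[-0.8,-18,0],"yaw":0},{"hand":0,"slide":[-1,-24,0],"yaw":0},{"hand":0,"slide":[-1.35,-29,0],"yaw":0},{"hand":0,"slide":[-1.35,-31.9,0],"yaw":0},{"hand":0,"slide":[-1.35,-31.9,-1],"yaw":0},{"hand":0,"slide":[-1.35,-31.9,-3],"yaw":0},{"hand":0,"slide":[-1.35,-31.9,-5],"yaw":0},{"hand":0,"slide":[-1.35,-31.9,-5],"yaw":0}]'
python3 - <<'E'
from h import *
im=capture("top");s=sense();print(s["tcp_pos"],s["time_s"])
hsv=cv2.cvtColor(im,cv2.COLOR_BGR2HSV)
bl=(hsv[...,0]>95)&(hsv[...,0]<125)&(hsv[...,1]>80)
print(rectw(blob(bl,proj([.6075,-.0025,.05])[0]),.05))
cv2.imwrite("pics/t1.png",cv2.resize(im[150:300,280:550],(810*800//810,444),interpolation=2))
E
```

```text
time_s: 7.62
tcp_pos: [0.5924, -0.3203, 0.1473]
ee_rot: [[-0.947, -0.322, -0.006], [-0.322, 0.947, 0.002], [0.005, 0.004, -1.0]]
wrist_force: [0.1, -0.0, -0.2]
gripper_width: 0.997
[ 0.5932 -0.3208  0.149 ] 7.675
[606.7446  -0.6188  25.2269  24.6559  -2.0975]
```

View pics/t1.png

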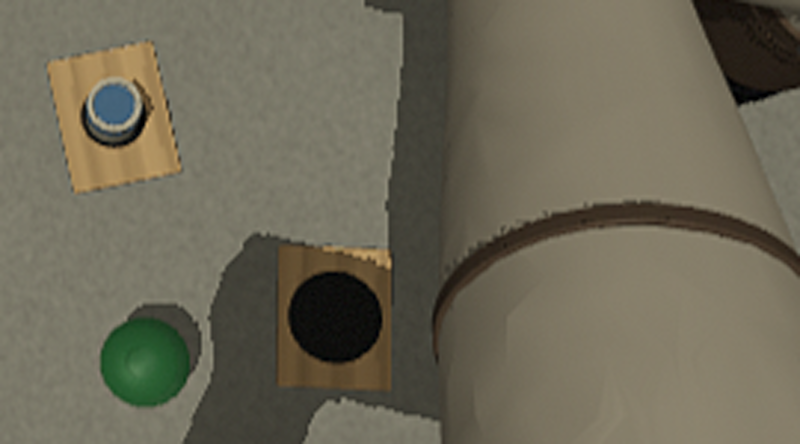

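The tealight stands on its felt about 2 mm from the centre, measured from its blue dish. Now down onto the tumbler, which the arm hides in this view.

```bash
python3 -m inch '[{"hand":0,"slide":[0,0,-2],"yaw":0},{"hand":0,"slide":[0,0,-4],"yaw":0},{"hand":0,"slide":[0,0,-6.5],"yaw":0},{"hand":0,"slide":[0,0,-6.5],"yaw":0},{"hand":1,"slide":[0,0,-6.5],"yaw":0},{"hand":1,"slide":[0,0,-6.5],"yaw":0},{"hand":1,"slide":[0,0,-6.5],"yaw":0},{"hand":1,"slide":[0,0,-6.5],"yaw":0},{"hand":1,"slide":[0,0,-6.5],"yaw":0},{"hand":1,"slide":[0,0,-6.5],"yaw":0}]'
```

```text
time_s: 8.93
tcp_pos: [0.5944, -0.3225, 0.0864]
ee_rot: [[-0.947, -0.321, 0.002], [-0.321, 0.947, -0.001], [-0.002, -0.002, -1.0]]
wrist_force: [0.1, -1.8, 5.0]
gripper_width: 0.644
```

```bash
python3 -m inch '[{"hand":1,"slide":[0,0,1.5],"yaw":0},{"hand":1,"slide":[0,0,4.5],"yaw":0},{"hand":1,"slide":[0,0,9],"yaw":0},{"hand":1,"slide":[-2,2.5,11],"yaw":0.15},{"hand":1,"slide":[-5,6.2,11],"yaw":0.3},{"hand":1,"slide":[-8,9.9,11],"yaw":0.47},{"hand":1,"slide":[-11,13.6,11],"yaw":0.64},{"hand":1,"slide":[-13.6,16.8,11],"yaw":0.8},{"hand":1,"slide":[-13.6,16.8,11],"yaw":0.8},{"hand":1,"slide":[-13.6,16.8,11],"yaw":0.8}]'
python3 - <<'E'
from h import *
im=capture("scene");s=sense();print(s["tcp_pos"],s["wrist_force"],s["gripper_width"])
u,v=np.int32(proj([.458,-.1536,.08],"scene")[0])
cv2.imwrite("pics/s2.png",cv2.resize(im[v-75:v+75,u-100:u+100],None,fx=4,fy=4,interpolation=2))
E
```

```text
time_s: 10.18
tcp_pos: [0.4576, -0.1536, 0.1954]
ee_rot: [[-0.43, -0.903, -0.0], [-0.903, 0.43, 0.0], [-0.0, 0.0, -1.0]]
wrist_force: [-0.0, -0.1, -2.6]
gripper_width: 0.645
[ 0.4579 -0.154   0.1953] [-0.1462 -0.8238 -1.7989] 0.646372575345132
```

View pics/s2.png

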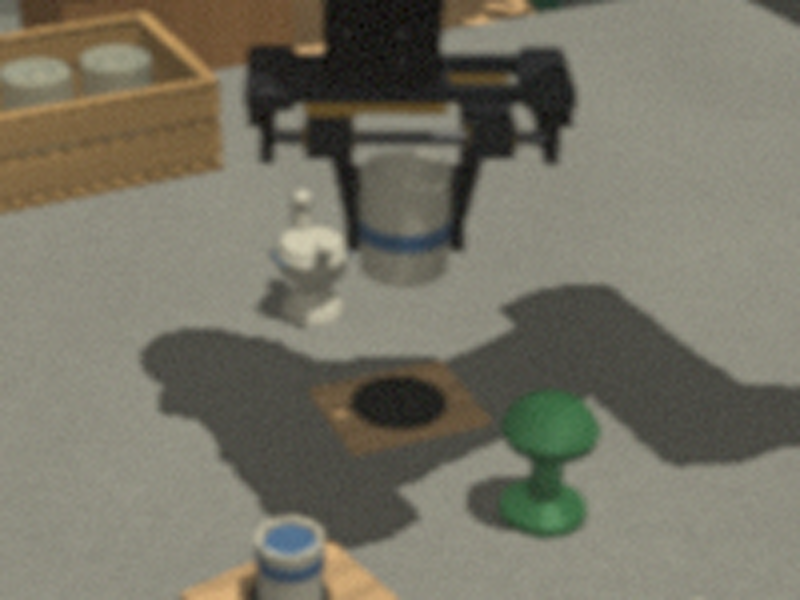

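The tumbler hangs upright in the fingers over its board, and the bird and mushroom are clear. Lowering it.

```bash
python3 -m inch '[{"hand":1,"slide":[0,0,-3],"yaw":0},{"hand":1,"slide":[0,0,-6],"yaw":0},{"hand":1,"slide":[0,0,-8.5],"yaw":0},{"hand":1,"slide":[0,0,-9.6],"yaw":0},{"hand":1,"slide":[0,0,-10],"yaw":0},{"hand":1,"slide":[0,0,-10.15],"yaw":0},{"hand":1,"slide":[0,0,-10.15],"yaw":0},{"hand":1,"slide":[0,0,-10.15],"yaw":0}]'
```

```text
time_s: 11.22
tcp_pos: [0.458, -0.1539, 0.0944]
ee_rot: [[-0.429, -0.903, 0.002], [-0.903, 0.429, -0.0], [-0.001, -0.001, -1.0]]
wrist_force: [0.7, 0.6, -2.0]
gripper_width: 0.639
```

```bash
python3 -m inch '[{"hand":1,"slide":[0,0,-0.1],"yaw":0},{"hand":1,"slide":[0,0,-0.2],"yaw":0},{"hand":1,"slide":[0,0,-0.2],"yaw":0}]'
```

```text
time_s: 11.6
tcp_pos: [0.4578, -0.1539, 0.0924]
ee_rot: [[-0.429, -0.903, 0.0], [-0.903, 0.429, -0.0], [-0.0, -0.0, -1.0]]
wrist_force: [-2.2, 1.2, 3.9]
gripper_width: 0.647
```

Contact at about 4 N. Releasing.

```bash
python3 -m inch '[{"hand":0.3,"slide":[0,0,0],"yaw":0},{"hand":0.15,"slide":[0,0,0],"yaw":0},{"hand":0,"slide":[0,0,0],"yaw":0},{"hand":0,"slide":[0,0,0],"yaw":0},{"hand":0,"slide":[0,0,2],"yaw":0},{"hand":0,"slide":[0,0,6],"yaw":0},{"hand":0,"slide":[0,0,10.85],"yaw":0},{"hand":0,"slide":[0,0,10.85],"yaw":0}]'
```

```text
time_s: 12.6
tcp_pos: [0.4598, -0.1541, 0.2041]
ee_rot: [[-0.429, -0.903, 0.009], [-0.903, 0.429, -0.001], [-0.003, -0.009, -1.0]]
wrist_force: [-0.4, 0.3, 0.0]
gripper_width: 0.998
```

```bash
python3 -m inch '[{"hand":0,"slide":[0,5,0],"yaw":-0.17},{"hand":0,"slide":[0.1,10,0],"yaw":-0.35},{"hand":0,"slide":[0.2,15,0],"yaw":-0.53},{"hand":0,"slide":[0.3,20,0],"yaw":-0.71},{"hand":0,"slide":[0.35,26,0],"yaw":-0.89},{"hand":0,"slide":[0.35,31.05,0],"yaw":-1.066},{"hand":0,"slide":[0.35,31.05,-2],"yaw":-1.066},{"hand":0,"slide":[0.35,31.05,-5],"yaw":-1.066},{"hand":0,"slide":[0.35,31.05,-5],"yaw":-1.066},{"hand":0,"slide":[0.35,31.05,-5],"yaw":-1.066}]'
python3 - <<'E'
from h import *
im=capture("scene");s=sense();print(s["tcp_pos"],s["ee_rot"][:,1])
u,v=np.int32(proj([.4614,.1566,.04],"scene")[0])
a,b=max(v-90,0),u-110
f=3.6;o=np.array([b,a]);c=cv2.resize(im[a:a+165,b:b+220],None,fx=f,fy=f,interpolation=2)
for z in(.04,0):cv2.polylines(c,[np.int32((proj(box(.4614,.1566,np.radians(3.4),.084,.044,z),"scene")-o+.5)*f)],True,(0,255,0),1)
g=s["tcp_pos"]+s["ee_rot"][:,2]*.07
for k in(-.0435,.0435):cv2.circle(c,tuple(int(t) for t in (proj(g+s["ee_rot"][:,1]*k,"scene")[0]-o+.5)*f),4,(0,0,255),-1)
cv2.imwrite("pics/s3.png",c)
E
```

```text
time_s: 13.85
tcp_pos: [0.4615, 0.1566, 0.1506]
ee_rot: [[-0.998, -0.061, 0.0], [-0.061, 0.998, -0.0], [-0.0, -0.0, -1.0]]
wrist_force: [0.0, -0.0, -0.2]
gripper_width: 1.001
[0.4617 0.1567 0.151 ] [-0.0607  0.9982  0.0006]
```

View pics/s3.png

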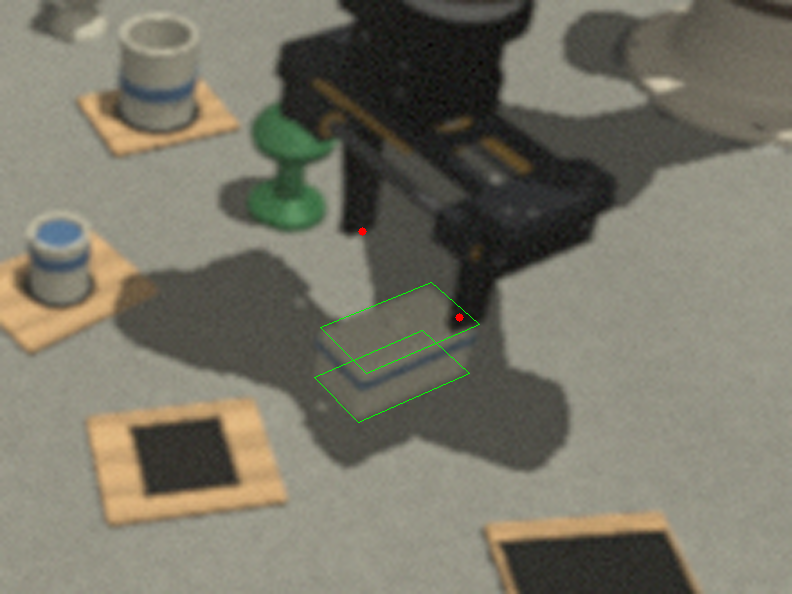

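The tumbler and tealight both stand on their felts. The gripper is square over the dish and clear of the mushroom. Going down to grip.

```bash
python3 -m inch '[{"hand":0,"slide":[0,0,-2.5],"yaw":0},{"hand":0,"slide":[0,0,-5],"yaw":0},{"hand":0,"slide":[0,0,-7.1],"yaw":0},{"hand":0,"slide":[0,0,-7.1],"yaw":0},{"hand":1,"slide":[0,0,-7.1],"yaw":0},{"hand":1,"slide":[0,0,-7.1],"yaw":0},{"hand":1,"slide":[0,0,-7.1],"yaw":0},{"hand":1,"slide":[0,0,-7.1],"yaw":0},{"hand":1,"slide":[0,0,-7.1],"yaw":0},{"hand":1,"slide":[0,0,-7.1],"yaw":0}]'
```

```text
time_s: 15.15
tcp_pos: [0.4611, 0.1565, 0.0794]
ee_rot: [[-0.998, -0.061, -0.0], [-0.061, 0.998, -0.0], [0.0, -0.0, -1.0]]
wrist_force: [0.8, -0.2, 3.1]
gripper_width: 0.502
```

```bash
python3 -m inch '[{"hand":1,"slide":[0,0,1.5],"yaw":0},{"hand":1,"slide":[0,0,4.5],"yaw":0},{"hand":1,"slide":[-0.1,3,6],"yaw":-0.1},{"hand":1,"slide":[-0.3,7,6],"yaw":-0.2},{"hand":1,"slide":[-0.5,11,6],"yaw":-0.3},{"hand":1,"slide":[-0.7,15,6],"yaw":-0.4},{"hand":1,"slide":[-0.75,17.7,6],"yaw":-0.438},{"hand":1,"slide":[-0.75,17.7,4],"yaw":-0.438},{"hand":1,"slide":[-0.75,17.7,3],"yaw":-0.438},{"hand":1,"slide":[-0.75,17.7,3],"yaw":-0.438}]'
python3 - <<'E'
from h import *
im=capture("scene");s=sense();print(s["tcp_pos"],s["ee_rot"][:,1],s["wrist_force"])
u,v=np.int32(proj([.454,.3335,.04],"scene")[0])
a,b=v-90,u-110
cv2.imwrite("pics/s4.png",cv2.resize(im[a:a+165,b:b+220],None,fx=3.6,fy=3.6,interpolation=2))
E
```

```text
time_s: 16.4
tcp_pos: [0.4532, 0.3327, 0.1081]
ee_rot: [[-0.93, 0.369, -0.002], [0.369, 0.93, -0.002], [0.001, -0.003, -1.0]]
wrist_force: [0.3, -0.6, -1.9]
gripper_width: 0.506
[0.4536 0.3331 0.1089] [ 0.3686  0.9296 -0.0012] [ 0.7123  0.1431 -1.8836]
```

View pics/s4.png

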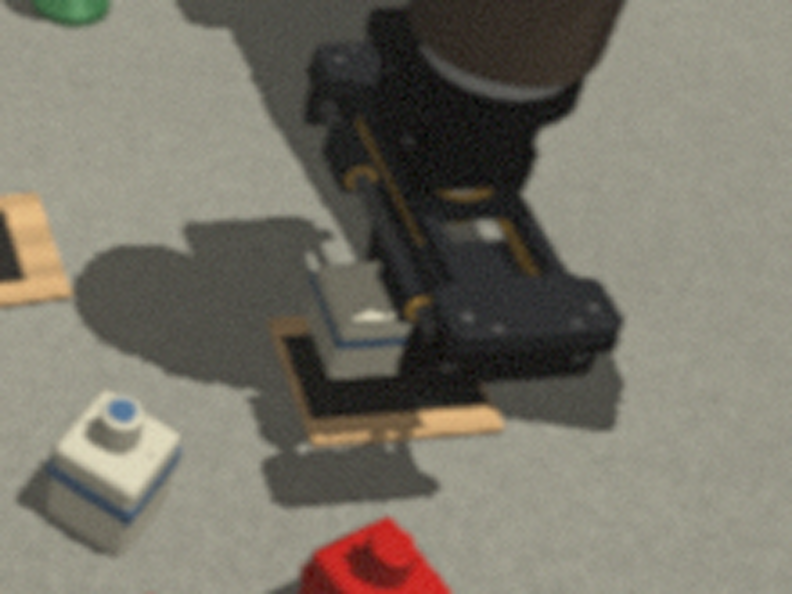

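The dish is level and in line with the oblong felt below it. The red decoy is clear. Lowering.

```bash
python3 -m inch '[{"hand":1,"slide":[0,0,-1.2],"yaw":0},{"hand":1,"slide":[0,0,-1.9],"yaw":0},{"hand":1,"slide":[0,0,-2.15],"yaw":0},{"hand":1,"slide":[0,0,-2.3],"yaw":0},{"hand":1,"slide":[0,0,-2.4],"yaw":0},{"hand":1,"slide":[0,0,-2.4],"yaw":0}]'
```

```text
time_s: 17.2
tcp_pos: [0.4537, 0.3338, 0.0854]
ee_rot: [[-0.93, 0.368, 0.0], [0.368, 0.93, 0.0], [-0.0, 0.001, -1.0]]
wrist_force: [-0.1, -0.2, -1.2]
gripper_width: 0.503
```

```bash
python3 -m inch '[{"hand":1,"slide":[0,0,-0.1],"yaw":0},{"hand":1,"slide":[0,0,-0.1],"yaw":0},{"hand":0.4,"slide":[0,0,-0.1],"yaw":0},{"hand":0.2,"slide":[0,0,-0.1],"yaw":0},{"hand":0,"slide":[0,0,-0.1],"yaw":0},{"hand":0,"slide":[0,0,-0.1],"yaw":0},{"hand":0,"slide":[0,0,2],"yaw":0},{"hand":0,"slide":[0,0,6],"yaw":0},{"hand":0,"slide":[0,0,11.5],"yaw":0},{"hand":0,"slide":[0,0,11.5],"yaw":0}]'
```

```text
time_s: 18.45
tcp_pos: [0.4554, 0.3355, 0.2052]
ee_rot: [[-0.93, 0.367, 0.007], [0.368, 0.93, 0.008], [-0.004, 0.01, -1.0]]
wrist_force: [0.3, 0.0, -1.2]
gripper_width: 1.0
```

```bash
python3 -m inch '[{"hand":0,"slide":[4,0,0],"yaw":0.17},{"hand":0,"slide":[8,0,0],"yaw":0.34},{"hand":0,"slide":[12,0,0],"yaw":0.51},{"hand":0,"slide":[15,0,0],"yaw":0.68},{"hand":0,"slide":[17,0,0],"yaw":0.815},{"hand":0,"slide":[17,0,0],"yaw":0.815},{"hand":0,"slide":[17,0,-2],"yaw":0.815},{"hand":0,"slide":[17,0,-4],"yaw":0.815},{"hand":0,"slide":[17,0,-4],"yaw":0.815},{"hand":0,"slide":[17,0,-4],"yaw":0.815}]'
python3 - <<'E'
from h import *
im=capture("scene");s=sense();print(s["tcp_pos"],s["ee_rot"][:,1])
u,v=np.int32(proj([.624,.333,.06],"scene")[0])
a,b=min(max(v-90,0),255),u-110
f=3.6;o=np.array([b,a]);c=cv2.resize(im[a:a+165,b:b+220],None,fx=f,fy=f,interpolation=2)
for z in(.054,0):cv2.polylines(c,[np.int32((proj(box(.624,.333,np.radians(25),.044,.044,z),"scene")-o+.5)*f)],True,(0,255,0),1)
g=s["tcp_pos"]+s["ee_rot"][:,2]*.07
for k in(-.0435,.0435):cv2.circle(c,tuple(int(t) for t in (proj(g+s["ee_rot"][:,1]*k,"scene")[0]-o+.5)*f),4,(0,0,255),-1)
cv2.imwrite("pics/s5.png",c)
E
```

```text
time_s: 19.7
tcp_pos: [0.6235, 0.3339, 0.1609]
ee_rot: [[-0.906, -0.424, 0.001], [-0.424, 0.906, 0.0], [-0.001, -0.0, -1.0]]
wrist_force: [-0.2, -0.6, 0.8]
gripper_width: 1.001
[0.6237 0.334  0.1614] [-0.4239  0.9057  0.0002]
```

View pics/s5.png

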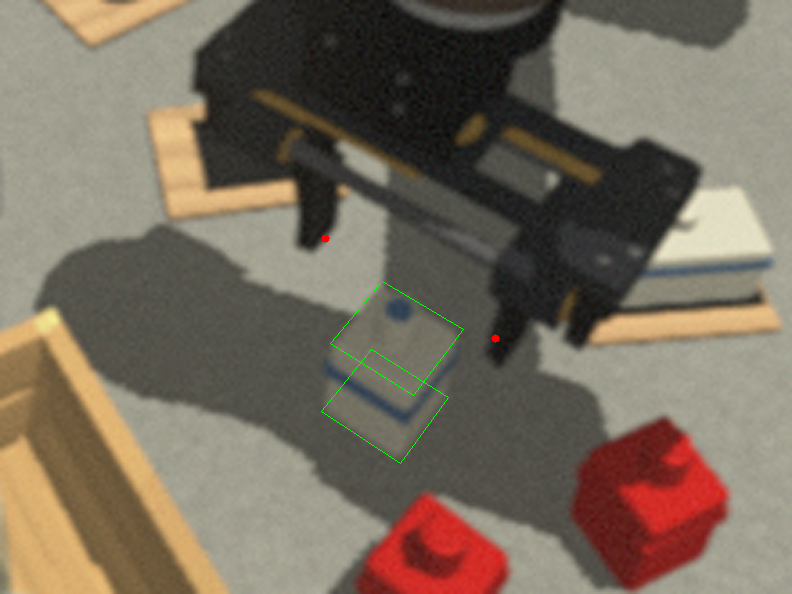

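The vase is square between the jaws, and the finger path is clear of the red decoys. The dish sits on its felt in the background. Gripping.

```bash
python3 -m inch '[{"hand":0,"slide":[0,0,-2.5],"yaw":0},{"hand":0,"slide":[0,0,-5],"yaw":0},{"hand":0,"slide":[0,0,-7.4],"yaw":0},{"hand":0,"slide":[0,0,-7.4],"yaw":0},{"hand":1,"slide":[0,0,-7.4],"yaw":0},{"hand":1,"slide":[0,0,-7.4],"yaw":0},{"hand":1,"slide":[0,0,-7.4],"yaw":0},{"hand":1,"slide":[0,0,-7.4],"yaw":0},{"hand":1,"slide":[0,0,-7.4],"yaw":0},{"hand":1,"slide":[0,0,-7.4],"yaw":0}]'
```

```text
time_s: 21.0
tcp_pos: [0.6238, 0.3335, 0.0865]
ee_rot: [[-0.906, -0.424, 0.0], [-0.424, 0.906, -0.0], [-0.0, -0.0, -1.0]]
wrist_force: [-0.4, -1.2, 0.1]
gripper_width: 0.505
```

```bash
python3 -m inch '[{"hand":1,"slide":[0,0,1.5],"yaw":0},{"hand":1,"slide":[0,0,4.5],"yaw":0},{"hand":1,"slide":[-0.3,-3,6],"yaw":-0.15},{"hand":1,"slide":[-0.6,-7,6],"yaw":-0.3},{"hand":1,"slide":[-1,-11,6],"yaw":-0.45},{"hand":1,"slide":[-1.4,-15,6],"yaw":-0.6},{"hand":1,"slide":[-1.65,-17.05,6],"yaw":-0.74},{"hand":1,"slide":[-1.65,-17.05,4],"yaw":-0.74},{"hand":1,"slide":[-1.65,-17.05,2.2],"yaw":-0.74},{"hand":1,"slide":[-1.65,-17.05,2.2],"yaw":-0.74}]'
```

```text
time_s: 22.25
tcp_pos: [0.6062, 0.1629, 0.1065]
ee_rot: [[-0.955, 0.297, -0.004], [0.298, 0.955, -0.002], [0.003, -0.003, -1.0]]
wrist_force: [-0.4, 0.3, -2.0]
gripper_width: 0.502
```

```bash
python3 -m inch '[{"hand":1,"slide":[0,0,-0.7],"yaw":0},{"hand":1,"slide":[0,0,-1.2],"yaw":0},{"hand":1,"slide":[0,0,-1.45],"yaw":0},{"hand":1,"slide":[0,0,-1.6],"yaw":0},{"hand":1,"slide":[0,0,-1.6],"yaw":0},{"hand":1,"slide":[0,0,-1.6],"yaw":0}]'
```

```text
time_s: 23.0
tcp_pos: [0.6073, 0.1632, 0.0925]
ee_rot: [[-0.955, 0.298, 0.0], [0.298, 0.955, 0.0], [-0.0, 0.0, -1.0]]
wrist_force: [-0.1, 0.5, -1.1]
gripper_width: 0.503
```

Down 6 mm relative to the grasp height, so it's on the board. I'll press 1 mm and release, then lift and pull back for a clear look.

```bash
python3 -m inch '[{"hand":1,"slide":[0,0,-0.1],"yaw":0},{"hand":1,"slide":[0,0,-0.1],"yaw":0},{"hand":0.4,"slide":[0,0,-0.1],"yaw":0},{"hand":0.2,"slide":[0,0,-0.1],"yaw":0},{"hand":0,"slide":[0,0,-0.1],"yaw":0},{"hand":0,"slide":[0,0,-0.1],"yaw":0},{"hand":0,"slide":[0,0,2],"yaw":0},{"hand":0,"slide":[0,0,6],"yaw":0},{"hand":0,"slide":[0,0,12],"yaw":0},{"hand":0,"slide":[0,0,16],"yaw":0}]'
```

```text
time_s: 24.25
tcp_pos: [0.6077, 0.1632, 0.2554]
ee_rot: [[-0.955, 0.297, 0.003], [0.297, 0.955, 0.001], [-0.003, 0.002, -1.0]]
wrist_force: [1.1, 0.7, 1.0]
gripper_width: 0.996
```

```bash
python3 -m inch '[{"hand":0,"slide":[-4,-6,2],"yaw":0},{"hand":0,"slide":[-7,-14,4],"yaw":0},{"hand":0,"slide":[-11,-22,5],"yaw":0},{"hand":0,"slide":[-16,-32,5],"yaw":0},{"hand":0,"slide":[-21,-42,5],"yaw":0},{"hand":0,"slide":[-28,-54,5],"yaw":0},{"hand":0,"slide":[-34,-65,5],"yaw":0},{"hand":0,"slide":[-34,-72,5],"yaw":0},{"hand":0,"slide":[-34,-72,5],"yaw":0},{"hand":0,"slide":[-34,-72,5],"yaw":0}]'
python3 - <<'E'
from h import *
im=capture("top");hsv=cv2.cvtColor(im,cv2.COLOR_BGR2HSV);V=hsv[...,2]
bl=(hsv[...,0]>95)&(hsv[...,0]<125)&(hsv[...,1]>80)
def m(n,mask,P,z):
    c=blob(mask,proj(P)[0]);print(n,None if c is None else rectw(c,z))
m("tea",bl,[.6075,-.0025,.05],.05);m("neck",bl,[.6074,.1631,.08],.08)
w=(V>125)&(hsv[...,1]<70)
m("vase",w,[.593,.168,.06],.06);m("dish",w,[.475,.325,.046],.046);m("bird",w,unproj([(675*.7,369*.7)],.06)[0],.06)
g=(hsv[...,0]>50)&(hsv[...,0]<80)&(hsv[...,1]>90);m("mush",g,[.431,-.0143,.07],.07)
f=4;o=np.array([120,140]);big=cv2.resize(im[140:300,120:520],None,fx=2,fy=2,interpolation=2);f=2
def dr(P):cv2.polylines(big,[np.int32(((proj(P)-o+.5)*f))],True,(0,255,0),1)
dr(circ(.458,-.1536,.028,.072));dr(circ(.6075,-.0025,.019,.05));dr(box(.6074,.1631,np.radians(-17.4),.044,.044,.06));dr(box(.454,.3335,np.radians(-21.7),.084,.044,.046))
cv2.imwrite("pics/f.png",big);print(sense()["tcp_pos"])
E
```

```text
time_s: 25.5
tcp_pos: [0.3355, -0.3956, 0.3012]
ee_rot: [[-0.955, 0.297, 0.001], [0.297, 0.955, -0.001], [-0.001, -0.0, -1.0]]
wrist_force: [1.8, 0.3, -0.4]
gripper_width: 1.001
tea [606.7446  -0.6188  25.2269  24.6559  -2.0975]
neck [606.9709 165.2572   8.748    8.4802  43.333 ]
vase [605.6567 165.0898  41.6759  41.5752  72.7006]
dish [453.6454 334.6511  81.3071  41.5215 -21.5702]
bird None
mush [429.2723 -13.2301  56.3394  53.8634  88.3908]
[ 0.333  -0.4006  0.3009]
```

View pics/f.png

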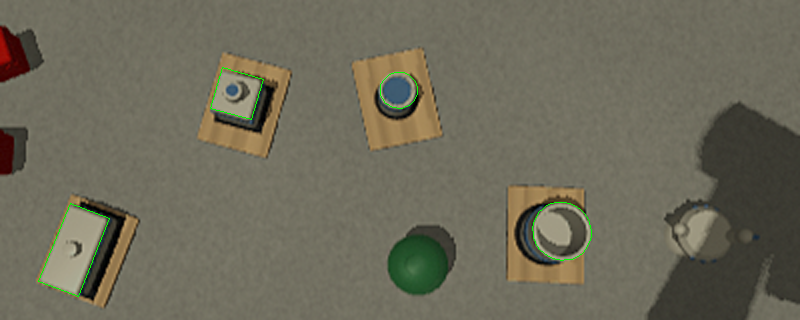

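All four tops match their target outlines within about 2 mm and under 1°. The mushroom and bird stand where they did. Settling the arm, then handing in.

```bash
python3 -m inch '[{"hand":0,"slide":[0,0,0],"yaw":0},{"hand":0,"slide":[0,0,0],"yaw":0},{"hand":0,"slide":[0,0,0],"yaw":0},{"hand":0,"slide":[0,0,0],"yaw":0}]' && python3 -c "
from station import *
print(finish_job())"
```

```text
time_s: 26.05
tcp_pos: [0.3373, -0.3929, 0.3011]
ee_rot: [[-0.955, 0.296, 0.0], [0.296, 0.955, -0.0], [-0.0, -0.0, -1.0]]
wrist_force: [0.3, 0.2, -0.3]
gripper_width: 0.999
the job is handed in; nothing more can be done
None
```

The tealight, tumbler, dish and vase are each standing upright on their matching boards, and I handed the job in at about 26 s. None was dropped or tipped.

**Pieces:** in the last top view I measured the tealight, vase and dish about 1–2.5 mm from their felt centres. The vase and the dish are both in line with their felts to within 1°. I checked the tumbler only by eye, and its rim matched the target outline.

**Bystanders:** the mushroom measured in place, within about 2 mm. The automatic check on the bird failed because the arm's shadow fell on it. In the picture it stands where it was.

**Arm:** it was settled and clear of everything at the end. The wrist forces read while gripping and setting down were at most about 5 N.

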